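# Empty the milling balls from the jug and zero the scale with it

### The job

Tip the three milling balls out of the white jug into the aluminium tray, then stand the empty jug upright and gently on the middle of the scale's pan and let go of it. With the jug standing there, press the scale's round zero key fully down and let it spring back. Leave the other things on the bench where they are.

Things in the scene. Friction and masses are not known exactly. Their poses are not given: they have to be found in the camera images.
- jug: White plastic jug, open at the top, 120 mm high, tapering from 136 mm across at the rim to 90 mm at the foot, walls 4 mm, about 170 g empty. Stands loose; origin at the centre of its underside, z up out of the mouth, its handle on the local +x side reaching 112 mm from the axis. It holds the three milling balls at the start.
- jug_grip (a point): Point to grip the jug's handle from above: the middle of the handle's level top bar, 88 mm from the jug's axis (local +x) and 102 mm above its underside. The bar is 20 mm wide across (local y), 52 mm long outward (local x, from 60 to 112 mm from the axis), 24 mm deep (90 to 114 mm above the underside); an upright of the same width runs down from its outer end. Axes as the jug's.
- jug_mouth (a point): Centre of the jug's mouth, in the plane of the rim, 120 mm above its underside.
- tray: Open aluminium tray, 200 mm (local x) by 220 mm (local y), 60 mm high, walls and floor 5 mm, fixed to the bench. Origin at the centre of its underside, z up.
- scale: White bench scale, fixed: a 200 x 200 mm housing with a flat 175 x 180 mm steel pan over it, top 74 mm above the bench, and a lower control ledge (42 mm high, 90 mm deep) along its local -x side with display and keys. Origin on the bench under the pan's centre.
- scale_pan (a point): Centre of the top face of the scale's pan, 74 mm above the bench; axes as the scale's.
- zero_key (a joint): Spring travel of the scale's round zero key: 0 up, 0.006 m fully down; springs back. Fully down takes 4 N.
- zero_key_top (a point): Centre of the top of the zero key, the one raised round key (28 mm across, in a black housing) on the scale's ledge, 145 mm from the pan's centre towards local -x and 55 mm towards local -y. Pressed straight down.
- ball1_center (a point): Centre of milling ball 1 of three alike: solid grey ceramic ball, 38 mm diameter, about 70 g. Lies on the floor of the jug (5 mm thick) at the start; rolls freely, so it runs out once the jug is tipped past level.
- ball2_center (a point): Centre of milling ball 2 of three alike: solid grey ceramic ball, 38 mm diameter, about 70 g. Lies on the floor of the jug (5 mm thick) at the start; rolls freely, so it runs out once the jug is tipped past level.
- ball3_center (a point): Centre of milling ball 3 of three alike: solid grey ceramic ball, 38 mm diameter, about 70 g. Lies on the floor of the jug (5 mm thick) at the start; rolls freely, so it runs out once the jug is tipped past level.
- bobbin: Bystander: wooden bobbin, 44 mm across, 34 mm high, on the bench beside the jug; origin centre of underside.
- screwdriver: Bystander: red-handled screwdriver, about 20 mm high, lying loose in front of the tray; origin on the bench under it, x along it.
- phone: Bystander: dark phone 75 x 160 x 9 mm lying at the back; origin centre of underside. Behind and beside it, fixed and out of the way at the back edge, stand a clear measuring jug (190 mm high), a bottle (140 mm), a fan and a syringe; a power supply (140 mm) and a drawer box (180 mm) stand at the right edge and a circuit board at the left edge.

How it is judged:
On the way, in this order (a step that is already met when the one before it is completed fails the run):
1. the jug is lifted and tipped past 60 degrees (angle between jug's own z axis and vertical above 1.05 rad and height (world z) of jug above 0.06 m).
2. all three balls lie in the tray (x of ball1_center in the frame of tray between -0.1 and 0.1 m and y of ball1_center in the frame of tray between -0.11 and 0.11 m and z of each of ball1_center, ball2_center, ball3_center in the frame of tray below 0.065 m and x of ball2_center in the frame of tray between -0.1 and 0.1 m and y of ball2_center in the frame of tray between -0.11 and 0.11 m and x of ball3_center in the frame of tray between -0.1 and 0.1 m and y of ball3_center in the frame of tray between -0.11 and 0.11 m), for 0.2 s.
3. the jug stands upright on the scale's pan, let go of (all of step 2 and horizontal distance between jug and scale_pan below 0.05 m and z of jug in the frame of scale_pan between -0.004 and 0.006 m and angle between jug's own z axis and vertical below 0.08 rad and contact force between the fingers and jug below 0.2 N), for 0.3 s.
4. the zero key is pressed fully down with the empty jug on the pan (all of step 3 and value of joint zero_key above 0.0045 m), for 0.05 s.
At the end, for the whole second after the job is handed in: All three balls in the tray (their centres inside its outline and below 65 mm over the bench); the jug at rest, released, upright within 0.08 rad on the scale's pan, its axis within 50 mm of the pan's centre; the zero key back up (under 1.5 mm of travel) (all of step 3 and value of joint zero_key below 0.0015 m and linear speed of jug below 0.02 m/s); the robot touches nothing.
It fails at once if one of the bystanders is moved more than 30 mm (distance of any of bobbin, screwdriver, phone from where it was at the start of the episode above 0.03 m).
It fails at once if the jug is dropped or slammed onto the scale's pan (faster than 0.45 m/s within 30 mm above it) (horizontal distance between jug and scale_pan below 0.1 m and z of jug in the frame of scale_pan between -0.01 and 0.03 m and linear speed of jug above 0.45 m/s).
It also fails if it takes over 67 s, if anything falls off the work surface, if the arm or the gripper's body presses on something with over 40 N, if the wrist force passes 120 N, or if a joint passes its speed limit or range.

### The arm

A 6-joint arm with a two-finger parallel gripper is mounted at the origin on the work surface. World frame = base frame: x ahead of the robot, y to its left, z up, the work surface at z = 0. Lengths are in m, angles in rad, forces in N, time in s.
With the tool pointing down it reaches from about 0.275 to 0.825 m from the base axis. Payload 4.9 kg.
Tool frame: the origin (TCP) lies midway between the tips of the shut fingers; the grasp point (between the pads) lies 19 mm behind it (bot.grip_depth is the distance from the TCP to the grasp point, in m); z points along the fingers, y is the line along which they close (so a half turn about z gives the same grasp; the last joint's range is limited). The gripper opens to 85 mm and grips with 20 to 120 N. Pads are 22 mm wide; open, the fingers measure 114 mm over their backs; the gripper's body (76 mm by 85 mm) begins 54 mm behind the grasp point. The pads swing forward as they close: fully open they stand 13 mm farther back than shut.
Start: joints at [-0.134, 0.326, -0.193, 1.052, 0, 1.437], TCP at [0.55, 0, 0.195] pointing down, gripper open.
Joint ranges: [-2.65, 2.65], [-0.97, 1.79], [-1.3, 1.35], [-1.93, 2.1], [-1.47, 1.37], [-3.14, 3.14]. Speed limits (rad/s): [2.57, 2.57, 3.14, 3.14, 3.14, 3.14].

### API

Orientations are given as a unit quaternion [w, x, y, z].
In Python, from cell import bot gives the robot as it stands. Calls block until the motion is done:
- bot.move_pose(position, orientation): joint-space move of the TCP to a pose.
- bot.move_linear(position, speed=0.15, rotation=None, until_force=None): straight line of the TCP; rotation=None keeps the orientation; speed is the mean speed in m/s. With until_force (N) it stops when the force on the tool has changed by that much, and returns True; else False.
- bot.goto_joints(angles): joint-space move.
- bot.set_gripper(opening, grasp_force=None): opening from 0.0 (shut) to 1.0 (fully open); grasp_force is the grip in N (None keeps the last); returns when the fingers have stopped.
- bot.wait(seconds).
- bot.solve_ik(position, orientation): joint angles nearest the present ones, or None.
- bot.camera(name): name is "scene" or "side" or "wrist"; returns the picture (384x512x3 uint8, red, green, blue); there is no depth.
- bot.calibration(name): a dict with "mtx" (3x3 intrinsics, pixels), "k1" (the pictures are not rectified: a ray, as slopes to the right and down, at radius r is drawn at 1 + k1 r^2 times it, then the intrinsics apply), "extrinsics" (4x4, takes a point from world to camera coordinates); the wrist camera has in their place "hand_eye" (4x4, takes a point from camera to tool coordinates, whose origin is the TCP and whose axes are the flange's). Camera axes: x right, y down, z forward; pixel columns grow to the right and rows downward; lengths in m; the calibration is good to about 2 mm. A picture is of the moment at which its call begins: read the wrist's pose just before it. calibration takes no time and is no camera call.
A pose or a line that the arm cannot do raises bot.PlanningError and nothing moves.
- bot.close_job(): hands the job in; it is judged then, once.
Trained networks look in the newest picture that a camera, given by its name, has taken for a name from the list of things; names that differ only in an ending like _2 or _b are one class to them, and where a whole thing is asked for, a point or a joint stands for the part that bears it (a point fixed in the world has none). Each returns a list of dicts, best first, with "confidence" (0 to 1); they miss things now and then, are a little off and sometimes report something else, mostly with a low value. They report only what shows in the picture. A call takes as long as a camera call.
- bot.search_frame(camera, thing): "bbox" ([left, top, width, height] in pixels, round what is visible of it).
Readings, each from a call of its own:
- bot.read_clock(): time.
- bot.read_joint_positions(): joint angles.
- bot.read_joint_vel(): joint speeds.
- bot.read_joint_efforts(): joint torques, N m.
- bot.read_position(): TCP position.
- bot.read_tool_rot(): TCP orientation.
- bot.read_ft_force(): force on the tool from outside, world axes, zero at the start.
- bot.read_moment(): the same for the moment, N m.
- bot.read_gripper_width(): opening from 0.0 (shut) to 1.0 (fully open).
- bot.read_finger_force(): force on a finger pad.
Only numpy, scipy, OpenCV 4.12 (cv2) and the standard library are available. Lean on these libraries where they do the work, as an engineer would, in place of code of your own. Each camera call takes 0.05 s, during which the arm holds its last target. There are 200 camera calls.

## Working session

There is one attempt and no reset: what is moved stays moved. The work goes in short steps, each a Python script; the robot and the scene stay as the last script left them, time stands still between calls to the robot, and variables do not carry over. Pictures are saved under pics/ and viewed, at most 10 in all, crops included, and the job is handed in when it is done.

```bash
mkdir -p pics; cat > h.py <<'E'
import numpy as np, cv2
from cell import bot
def cal(n):
    c=bot.calibration(n); return np.array(c["mtx"]),float(c["k1"]),c
def ext(n):
    K,k,c=cal(n)
    if n=="wrist":
        from scipy.spatial.transform import Rotation as R
        q=bot.read_tool_rot(); T=np.eye(4); T[:3,:3]=R.from_quat(np.roll(q,-1)).as_matrix(); T[:3,3]=bot.read_position()
        return K,k,np.linalg.inv(T@np.array(c["hand_eye"]))
    return K,k,np.array(c["extrinsics"])
def px2z(e,u,v,z):
    K,k,E=e
    d=np.array([(u-K[0,2])/K[0,0],(v-K[1,2])/K[1,1]]); s=d.copy()
    for _ in range(20): s=d/(1+k*(s@s))
    R=E[:3,:3]; o=-R.T@E[:3,3]; r=R.T@np.array([*s,1]); return o+r*(z-o[2])/r[2]
def proj(e,P):
    K,k,E=e; p=E[:3,:3]@np.array(P)+E[:3,3]; s=p[:2]/p[2]; s=s*(1+k*(s@s)); return K[:2,:2]@s+K[:2,2]
def save(im,n): cv2.imwrite(f"pics/{n}.png",im[:,:,::-1])
E
python3 - <<'E'
from h import *
for n in ["scene","side"]:
    im=bot.camera(n); save(cv2.resize(im,(768,576),interpolation=cv2.INTER_CUBIC),n)
    e=ext(n); print(n,e[0].round(1).tolist(),e[1],(-e[2][:3,:3].T@e[2][:3,3]).round(3))
    for t in ["jug","jug_grip","tray","scale","zero_key","ball1_center","bobbin","screwdriver","phone"]:
        print(t,[(np.round(d["bbox"],1).tolist(),round(d["confidence"],2)) for d in bot.search_frame(n,t)[:2]])
print(bot.read_clock(),bot.read_tool_rot(), bot.grip_depth)
E
```

```text
scene [[425.3, 0.0, 263.0], [0.0, 425.3, 184.4], [0.0, 0.0, 1.0]] -0.04073108019551814 [ 1.372 -0.146  1.012]
jug [([238.0, 162.0, 61.6, 14.2], 0.3)]
jug_grip [([362.1, 132.0, 51.6, 65.4], 0.89), ([137.1, 149.6, 76.3, 82.0], 0.41)]
tray [([237.9, 165.0, 93.8, 80.0], 0.66)]
scale [([136.7, 151.6, 78.6, 82.3], 0.86), ([361.7, 137.5, 49.8, 59.3], 0.19)]
zero_key [([156.4, 154.4, 7.0, 7.5], 0.49)]
ball1_center [([363.1, 132.6, 44.8, 63.8], 0.21)]
bobbin [([342.4, 145.9, 15.9, 14.7], 0.59)]
screwdriver [([238.9, 167.1, 34.5, 11.3], 0.49), ([362.7, 132.3, 48.6, 66.3], 0.42)]
phone [([262.8, 238.5, 61.4, 45.1], 0.96)]
side [[348.7, 0.0, 252.5], [0.0, 348.7, 196.8], [0.0, 0.0, 1.0]] -0.0674597036838655 [0.497 0.55  0.678]
jug [([197.3, 303.5, 110.3, 80.5], 0.59)]
jug_grip [([193.1, 306.1, 114.1, 77.9], 0.71)]
tray [([196.0, 183.8, 90.5, 84.1], 0.85)]
scale [([240.9, 123.6, 103.6, 59.9], 0.88)]
zero_key [([328.8, 136.8, 9.2, 3.9], 0.63)]
ball1_center [([244.6, 358.6, 23.3, 21.0], 0.95)]
bobbin [([310.6, 328.5, 22.9, 26.2], 0.56)]
screwdriver [([300.6, 197.8, 11.4, 65.1], 0.96)]
phone [([162.7, 198.5, 29.9, 54.6], 0.8)]
1.0 [7.92089180e-06 7.07107264e-01 7.07106298e-01 1.15345400e-05] 0.0187
```

View pics/scene.png

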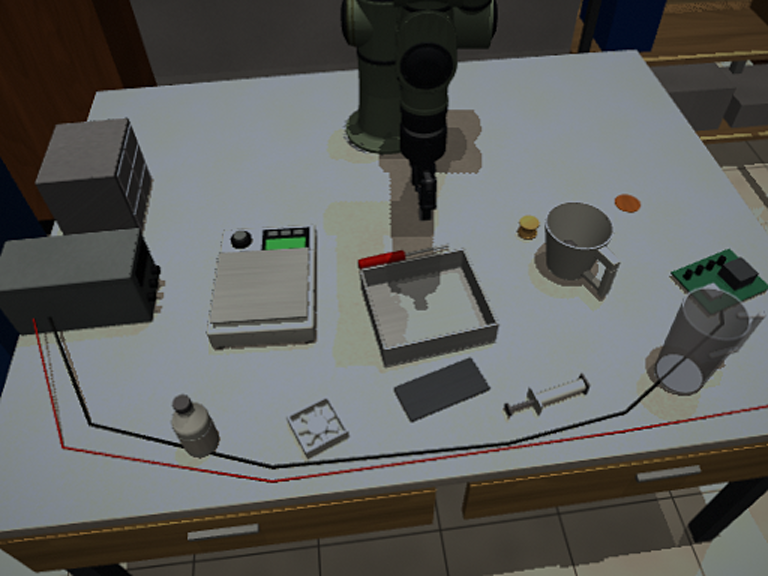

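View pics/side.png

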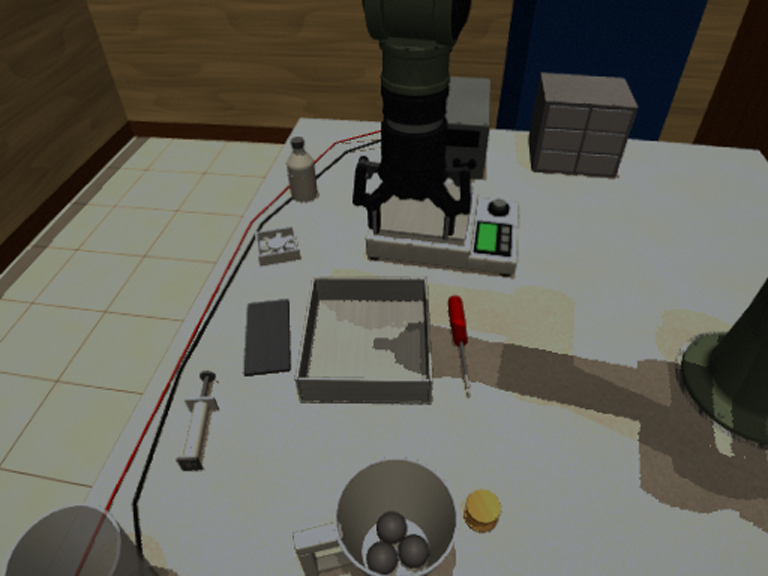

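Both views are clear. In scene.png (768-wide pixels) the jug rim is at about (579,227), with its handle pointing down-right to (610,262). The pan corners are near (217,250), (309,251), (307,319) and (211,323), the knob-like zero key is at (241,236), and the tray is around (428,300). In side.png the tray rim corners are near (314,278), (428,280), (432,383) and (298,383), and the jug rim is centred at (396,519).

```bash
python3 - <<'E'
from h import *
A=ext("scene");B=ext("side")
f=lambda e,u,v,z:px2z(e,u/1.5-.17,v/1.5-.17,z)[:2].round(4)
print("rim A c/l/r",f(A,579,227,.12),f(A,546,226,.12),f(A,612,230,.12),"B",f(B,396,517,.12),f(B,337,518,.12),f(B,456,518,.12),f(B,395,460,.12))
print("handle end A",f(A,617,263,.114),f(A,600,272,.114),"B",f(B,293,534,.114),f(B,302,550,.114))
print("tray B",[f(B,*p,.06) for p in [(314,278),(428,280),(432,381),(298,380)]])
print("tray A",[f(A,*p,.06) for p in [(359,270),(464,249),(497,324),(383,361)]])
print("pan A",[f(A,*p,.074) for p in [(217,250),(309,251),(307,319),(211,323)]])
for z in(.05,.06,.07): print("key",z,f(A,241,234,z),f(B,499,204,z))
print("bobbin",f(A,528,220,.034),f(B,482,500,.034))
print("driver",f(B,457,297,.015),f(B,467,396,.005))
E
```

```text
rim A c/l/r [0.5344 0.3207] [0.523  0.2567] [0.5511 0.3827] B [0.5253 0.3283] [0.5875 0.3389] [0.4619 0.3202] [0.5355 0.2626]
handle end A [0.6311 0.3652] [0.6485 0.3256] B [0.6312 0.3609] [0.6175 0.3755]
tray B [array([ 0.7251, -0.0862]), array([ 0.5288, -0.108 ]), array([0.5038, 0.102 ]), array([0.6955, 0.128 ])]
tray A [array([ 0.5358, -0.118 ]), array([0.5079, 0.0994]), array([0.702 , 0.1225]), array([ 0.7542, -0.0955])]
pan A [array([ 0.456 , -0.3982]), array([ 0.4841, -0.2134]), array([ 0.6543, -0.224 ]), array([ 0.6402, -0.3995])]
key 0.05 [ 0.3925 -0.3563] [ 0.4052 -0.3661]
key 0.06 [ 0.4027 -0.3541] [ 0.4067 -0.3515]
key 0.07 [ 0.4129 -0.352 ] [ 0.4082 -0.3369]
bobbin [0.418  0.2618] [0.4255 0.2573]
driver [ 0.4759 -0.1189] [0.449  0.0826]
```

```bash
cat >> h.py <<'E'
from scipy.spatial.transform import Rotation as Ro
def Rj(th,phi): return Ro.from_euler('z',th,degrees=True)*Ro.from_euler('y',-phi,degrees=True)
def toolq(th,phi,s=1):
    M=Rj(th,phi).as_matrix()@np.diag([s,-s,-1.]); return np.roll(Ro.from_matrix(M).as_quat(),1)
def tcp_of(grasp,th,phi): # TCP lies grip_depth along tool z (= -jug z)
    return np.array(grasp)-bot.grip_depth*Rj(th,phi).as_matrix()[:,2]
E
python3 - <<'E'
from h import *
print(np.array(bot.calibration("wrist")["hand_eye"]).round(3).tolist(),bot.calibration("wrist")["mtx"])
def t(p,th,phi,s):
    j=bot.solve_ik(tcp_of(p,th,phi).tolist(),toolq(th,phi,s).tolist()); return None if j is None else np.round(j,2).tolist()
for s in(1,-1):
    print(s,"grasp",t([.615,.348,.102],15,0,s),"lift",t([.615,.348,.35],15,0,s))
    for phi in(0,45,80,90,100,110,120): print(phi,t([.69,.02,.29],6,phi,s))
    print("place",t([.648,-.31,.178],0,0,s),t([.648,-.31,.3],0,0,s),t([.63,-.36,.178],-30,0,s))
    print("key",t([.405,-.35,.08],0,0,s))
    print("look",t([.45,.30,.45],15,0,s),t([.5,-.3,.45],-6,0,s))
E
```

```text
[[-0.0, -0.966, -0.259, 0.065], [1.0, -0.0, 0.0, 0.0], [-0.0, -0.259, 0.966, -0.178], [0.0, 0.0, 0.0, 1.0]] [[345.99238837   0.         254.53183962]
 [  0.         345.99238837 191.04917462]
 [  0.           0.           1.        ]]
1 grasp [0.41, 0.7, 0.13, 1.0, 0.0, -2.99] lift [0.41, 0.64, 0.64, 1.58, 0.0, -2.99]
0 [-0.08, 0.58, 0.4, 1.39, 0.0, 2.96]
45 [-0.17, 0.06, -0.67, 0.07, 0.19, 2.95]
80 [-0.23, 0.43, -1.22, -1.47, 0.33, 3.08]
90 None
100 None
110 None
120 None
place [-0.55, 0.67, 0.28, 1.18, 0.0, 2.59] [-0.55, 0.65, 0.54, 1.47, 0.0, 2.59] [-0.62, 0.69, 0.31, 1.19, 0.0, 3.04]
key [-0.85, 0.43, -0.42, 0.73, 0.0, 2.29]
look [0.45, 0.28, 0.34, 1.63, 0.0, -2.95] [-0.67, 0.38, 0.47, 1.67, 0.0, 2.58]
-1 grasp [0.41, 0.7, 0.13, 1.0, 0.0, 0.15] lift [0.41, 0.64, 0.64, 1.58, 0.0, 0.15]
0 [-0.08, 0.58, 0.4, 1.39, 0.0, -0.18]
45 [-0.17, 0.06, -0.67, 0.07, 0.19, -0.19]
80 [-0.23, 0.43, -1.22, -1.47, 0.33, -0.06]
90 None
100 None
110 None
120 None
place [-0.55, 0.67, 0.28, 1.18, 0.0, -0.55] [-0.55, 0.65, 0.54, 1.47, 0.0, -0.55] [-0.62, 0.69, 0.31, 1.19, 0.0, -0.1]
key [-0.85, 0.43, -0.42, 0.73, 0.0, -0.85]
look [0.45, 0.28, 0.34, 1.63, 0.0, 0.19] [-0.67, 0.38, 0.47, 1.67, 0.0, -0.56]
```

```bash
cat >> h.py <<'E'
def RJ(th,al,phi):
    a=np.radians(al); return (Ro.from_euler('z',th,degrees=True)*Ro.from_rotvec(np.radians(phi)*np.array([np.cos(a),np.sin(a),0]))).as_matrix()
def jugpose(th,al,phi,lip): # jug pose so that the lowest lip point sits at lip; returns R, origin
    R=RJ(th,al,phi); a=np.radians(al)
    # mouth tips along axis x z
    m=np.cross([np.cos(a),np.sin(a),0],[0,0,1])
    l=np.array([*(.068*m[:2]),.12]); return R,np.array(lip)-R@l
def tool_from_jug(R,o,s=-1,g=(.088,0,.102)):
    p=o+R@np.array(g)-bot.grip_depth*R[:,2]; M=R@np.diag([s,-s,-1.])
    return p,np.roll(Ro.from_matrix(M).as_quat(),1)
E
time python3 - <<'E'
from h import *
import itertools
res=[]
for th,al,lx,ly,lz in itertools.product(range(-60,91,30),(-90,-60,-30,0,30,180,150,-150,-120),(.6,.66),(-.02,.03),(.1,.18)):
    ok=[]
    for phi in (105,):
        R,o=jugpose(th,al,phi,[lx,ly,lz]); p,q=tool_from_jug(R,o)
        j=bot.solve_ik(p.tolist(),q.tolist())
        if j is not None: res.append((th,al,lx,ly,lz,np.round(j,2).tolist()))
print(len(res))
from collections import Counter
print(sorted(Counter((r[0],r[1]) for r in res).items()))
for r in res[::max(1,len(res)//25)]: print(r)
E
```

```text
0
[]
real	0m2.901s
user	0m1.254s
sys	0m0.058s
```

```bash
time python3 - <<'E'
from h import *
rng=np.random.default_rng(0); res=[]
for i in range(12000):
    th=rng.uniform(-180,180);al=rng.uniform(-180,180);lip=[rng.uniform(.57,.67),rng.uniform(-.06,.08),rng.uniform(.09,.4)];phi=rng.uniform(88,108)
    R,o=jugpose(th,al,phi,lip); p,q=tool_from_jug(R,o)
    if p[2]<.12 : continue
    j=bot.solve_ik(p.tolist(),q.tolist())
    if j is not None: res.append([th,al,phi,*lip,*p,*(-R[:,2]),*j])
res=np.array(res); print(len(res)); np.save("res.npy",res); np.set_printoptions(suppress=True,linewidth=200)
o=np.argsort(res[:,5]); print(res[o][:40].round(2))
print(bot.read_clock())
E
```

```text
Traceback (most recent call last):
ValueError: time passes only in moves, steps and waits

real	0m13.391s
user	0m2.331s
sys	0m0.126s
```

```bash
python3 - <<'E'
from h import *
rng=np.random.default_rng(1)
data=[]
for name,p,th in (("wscale",[.5,-.27,.38],-6),("wjug",[.52,.31,.40],15)):
    bot.move_pose(p,toolq(th,0,-1).tolist())
    e=ext("wrist"); np.save(name+"_e.npy",np.array(e,dtype=object),allow_pickle=True)
    im=bot.camera("wrist"); save(cv2.resize(im,(768,576),interpolation=cv2.INTER_CUBIC),name)
    for t in ["jug","jug_grip","scale","zero_key","bobbin"]:
        print(name,t,[(np.round(d["bbox"],1).tolist(),round(d["confidence"],2)) for d in bot.search_frame("wrist",t)[:1]])
    data.append((*bot.read_joint_positions(),*bot.read_position(),*bot.read_tool_rot()))
    try:
      for i in range(60):
        R=RJ(rng.uniform(-40,40),rng.uniform(-130,-50),rng.uniform(0,75)); pp=[rng.uniform(.5,.7),rng.uniform(-.3,.3),rng.uniform(.2,.45)]
        q=np.roll(Ro.from_matrix(R@np.diag([-1.,1,-1])).as_quat(),1)
        j=bot.solve_ik(pp,q.tolist())
        if j is not None: data.append((*j,*pp,*q))
    except ValueError as x: print(x)
np.save("fk.npy",np.array(data)); print(len(data),bot.read_clock())
E
```

```text
wscale jug [([178.6, 72.3, 16.9, 23.1], 0.22)]
wscale jug_grip [([352.7, 84.5, 120.2, 42.0], 0.5)]
wscale scale [([158.1, 49.1, 146.5, 196.1], 0.79)]
wscale zero_key [([178.5, 74.4, 16.6, 21.8], 0.7)]
wscale bobbin []
wjug jug [([215.4, 101.7, 102.6, 133.2], 0.73)]
wjug jug_grip [([211.3, 104.5, 104.5, 126.6], 0.75)]
wjug scale [([216.9, 103.1, 98.2, 131.0], 0.55)]
wjug zero_key []
wjug bobbin [([225.1, 54.6, 33.1, 35.4], 0.89)]
119 5.3917
```

View pics/wscale.png

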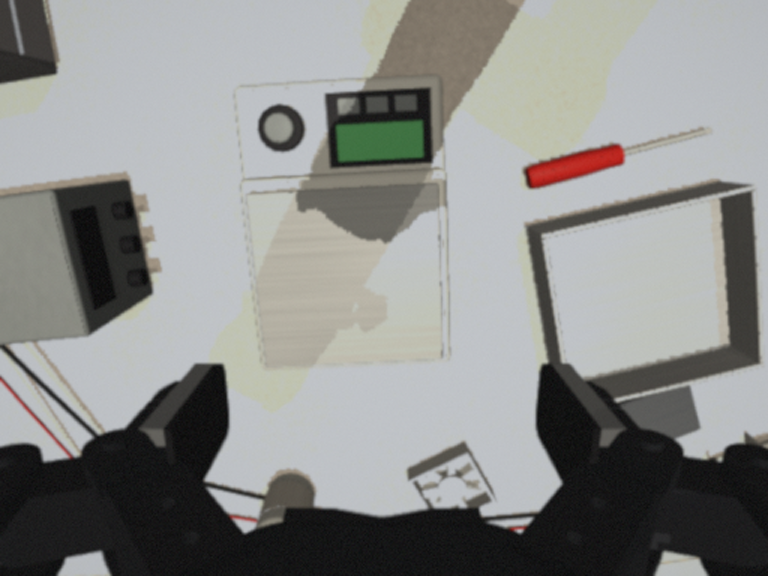

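View pics/wjug.png

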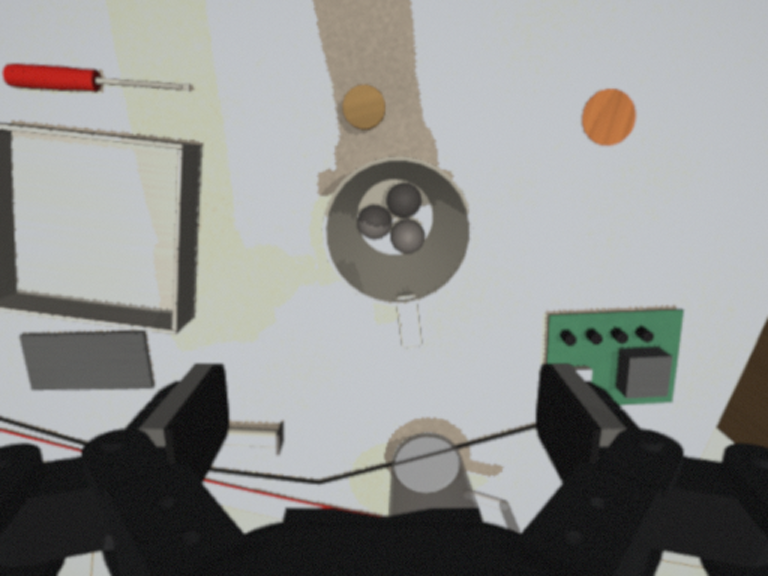

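In wjug.png the jug rim is centred at (398,230) with a radius of about 71 px, and the handle bar's outer end is at about (411,347). All three balls are inside the jug. In wscale.png the zero key top is at (279,127), with pan corners at about (247,192), (440,182), (443,360) and (266,367).

```bash
cat > fk.py <<'E'
import numpy as np
from scipy.spatial.transform import Rotation as Ro
# p: h,L1,a1,L2,a2,off1,L3,off3,L4 ; in-plane r,z ; lateral y
def fk(p,J):
    h,L1,a1,L2,a2,lat,L3,e3,L4,e4,r0,q6,l2=p
    j1,j2,j3,j4,j5,j6=np.atleast_2d(J).T
    n=len(j1); z0=np.zeros(n)
    A=lambda t:np.stack([np.sin(t),z0,np.cos(t)],1)          # direction leaning t from vertical
    t1=j2+a1; t2=j2-j3+a2; s=j2-j3+j4+0                      # s: tool pitch below horizontal
    pos=np.array([r0,lat,h])+L1*A(t1)+L2*A(t2)
    Rp=Ro.from_euler('y',s)                                   # frame: x = tool-forward at j5=0
    pos=pos+Rp.apply(np.tile([L3,l2,e3],(n,1)))
    R5=Rp*Ro.from_rotvec(np.outer(j5,[0,0,1]))
    pos=pos+R5.apply(np.tile([L4,0,e4],(n,1)))
    Rt=R5*Ro.from_euler('x',j6+q6)*Ro.from_matrix(np.array([[0,0,1],[0,1,0],[-1,0,0.]]))
    Rz=Ro.from_euler('z',j1)
    return Rz.apply(pos),Rz*Rt
E
python3 - <<'E'
from h import *
from fk import fk
from scipy.optimize import least_squares
D=np.load("fk.npy"); Q=Ro.from_quat(np.roll(D[:,9:],-1,axis=1)); best=None
def sgn(J,s): return J*np.array(s)
import itertools
for s5,s6 in itertools.product((1,-1),(1,-1)):
  for q6 in (0,np.pi/2,np.pi,-np.pi/2):
    def f(p):
        P,R=fk(p,sgn(D[:,:6],[1,1,1,1,s5,s6])); return np.r_[(P-D[:,6:9]).ravel(),.3*(R.inv()*Q).as_rotvec().ravel()]
    r=least_squares(f,[.25,.3,0,.3,1.5,.07,.1,0,.2,0,0,q6,0],max_nfev=400)
    if best is None or r.cost<best[0].cost: best=(r,s5,s6)
r,s5,s6=best; print(r.cost,np.abs(r.fun).max(),s5,s6,r.x.round(4)); np.save("fkp.npy",np.r_[r.x,s5,s6])
W=np.load("wjug_e.npy",allow_pickle=True); S=np.load("wscale_e.npy",allow_pickle=True)
f=lambda e,u,v,z:px2z(e,u/1.5-.17,v/1.5-.17,z)[:2].round(4)
c=f(W,398,230,.12); print("rim",c,f(W,327,230,.12),f(W,469,230,.12),f(W,398,159,.12),f(W,398,301,.12))
for p in((411,347),(399,347),(424,346)): print("hend",f(W,*p,.114)-c,np.degrees(np.arctan2(*(f(W,*p,.114)-c)[::-1])))
P=np.array([f(S,*p,.074) for p in [(247,192),(440,182),(443,360),(266,367)]]); print("pan",P.tolist(),P.mean(0))
for z in(.055,.065): print("key",z,f(S,279,127,z))
print("bobbin",f(W,363,105,.034))
E
```

```text
7.29814753787247e-30 5.551115123125783e-16 1 1 [ 0.3032  0.514   0.      0.4043  1.3975  1.0356  0.1183 -0.0068  0.34
  0.0068  0.      6.2832 -0.962 ]
rim [0.5222 0.3236] [0.5385 0.2626] [0.5059 0.3847] [0.4628 0.3073] [0.5857 0.341 ]
hend [0.1062 0.0422] 21.671065071435276
hend [0.1092 0.0311] 15.896875412087063
hend [0.1021 0.054 ] 27.874060787106853
pan [[0.4607, -0.3915], [0.4706, -0.2131], [0.6464, -0.2235], [0.6356, -0.4022]] [ 0.553325 -0.307575]
key 0.055 [ 0.4053 -0.3568]
key 0.065 [ 0.4059 -0.3549]
bobbin [0.4215 0.2623]
```

```bash
cat >> fk.py <<'E'
FP=np.load("fkp.npy")[:13]
LO=np.array([-2.65,-.97,-1.3,-1.93,-1.47,-3.14])+.03; HI=np.array([2.65,1.79,1.35,2.1,1.37,3.14])-.03
S=np.diag([-1.,1,-1]); G=np.array([.088,0,.102])
def jug(J):  # jug pose (R,o), lip, mouth dir for the handle gripped (tool x = -jug x)
    P,R=fk(FP,J); M=R.as_matrix()[0]; Rjg=M@S.T
    o=P[0]+.0187*Rjg[:,2]-Rjg@G
    d=Rjg.T@np.array([0,0,-1.]); d[2]=0; d/=np.linalg.norm(d)+1e-9
    return Rjg,o,o+Rjg@(.068*d+[0,0,.12]),P[0]
E
cat > plan.py <<'E'
import numpy as np
from fk import *
from scipy.optimize import least_squares
C=np.array([.613,.009])
rng=np.random.default_rng(0); out=[]
for lipz in (.13,.2,.27):
  for i in range(80):
    def f(J,tilt=100):
        R,o,l,P=jug(J); m=R[:2,2]/np.linalg.norm(R[:2,2])
        return np.r_[10*(l[:2]-(C-.05*m)),10*(l[2]-lipz),R[2,2]-np.cos(np.radians(tilt)),10*min(0,P[2]-.16)]
    r=least_squares(f,rng.uniform(LO,HI),bounds=(LO,HI),max_nfev=100)
    if r.cost<1e-4: out.append((lipz,*np.r_[r.x],*jug(r.x)[3],*jug(r.x)[0][:,0],*jug(r.x)[0][:,2]))
out=np.array(out); np.set_printoptions(suppress=True,linewidth=180); print(len(out)); print(out.round(2)[:45])
E
python3 plan.py
```

```text
28
[[ 0.27  0.3   0.6  -1.   -1.9  -0.94 -0.66  0.68 -0.    0.42  0.12  0.41  0.9  -0.78  0.61 -0.17]
 [ 0.27  0.29  0.59 -1.01 -1.9  -0.95 -0.55  0.68 -0.01  0.43  0.06  0.34  0.94 -0.77  0.62 -0.17]
 [ 0.27  0.29  0.58 -1.03 -1.9  -0.93 -0.51  0.67 -0.01  0.43  0.03  0.31  0.95 -0.77  0.61 -0.17]
 [ 0.27  0.31  0.62 -0.97 -1.9  -0.98 -0.79  0.69  0.    0.42  0.2   0.48  0.85 -0.76  0.62 -0.17]
 [ 0.27  0.3   0.6  -0.99 -1.9  -0.96 -0.64  0.68 -0.    0.42  0.11  0.39  0.91 -0.76  0.62 -0.17]
 [ 0.27  0.28  0.58 -1.03 -1.9  -0.92 -0.52  0.68 -0.01  0.43  0.04  0.33  0.94 -0.78  0.6  -0.17]
 [ 0.27  0.23  0.54 -1.12 -1.9  -0.75 -0.4   0.67 -0.    0.43 -0.03  0.28  0.96 -0.85  0.5  -0.17]
 [ 0.27  0.29  0.58 -1.02 -1.9  -0.94 -0.52  0.67 -0.01  0.43  0.04  0.32  0.95 -0.77  0.61 -0.17]
 [ 0.27  0.23  0.54 -1.12 -1.9  -0.76 -0.39  0.67 -0.    0.43 -0.03  0.28  0.96 -0.85  0.51 -0.17]
 [ 0.27  0.28  0.57 -1.05 -1.9  -0.89 -0.5   0.68 -0.01  0.43  0.03  0.32  0.95 -0.79  0.58 -0.17]
 [ 0.27  0.31  0.63 -0.97 -1.9  -0.95 -0.88  0.69  0.01  0.41  0.25  0.55  0.8  -0.78  0.6  -0.17]
 [ 0.27 
[... 975 characters left out ...]
-0.17]
 [ 0.27  0.31  0.62 -0.96 -1.9  -0.97 -0.83  0.69  0.01  0.42  0.22  0.51  0.83 -0.77  0.62 -0.17]
 [ 0.27  0.28  0.58 -1.04 -1.89 -0.87 -0.62  0.68  0.    0.42  0.1   0.42  0.9  -0.81  0.56 -0.17]
 [ 0.27  0.3   0.6  -0.99 -1.9  -0.97 -0.67  0.68 -0.    0.42  0.13  0.41  0.91 -0.76  0.63 -0.17]
 [ 0.27  0.28  0.58 -1.03 -1.9  -0.93 -0.5   0.67 -0.01  0.43  0.03  0.31  0.95 -0.77  0.61 -0.17]
 [ 0.27  0.28  0.6  -1.04 -1.9  -0.82 -0.8   0.69  0.02  0.41  0.18  0.56  0.81 -0.84  0.52 -0.17]
 [ 0.27  0.32  0.63 -0.97 -1.9  -0.95 -0.89  0.69  0.01  0.41  0.26  0.56  0.79 -0.78  0.6  -0.17]
 [ 0.27  0.24  0.55 -1.11 -1.9  -0.76 -0.45  0.68 -0.    0.43 -0.    0.32  0.95 -0.85  0.5  -0.17]]
```

```bash
cat > plan2.py <<'E'
from plan import *
E
sed -n '1,5p' plan.py > plan2.py; cat >> plan2.py <<'E'
for tilt in (88,93):
  for i in range(120):
    def f(J):
        R,o,l,P=jug(J); m=R[:2,2]/np.linalg.norm(R[:2,2])
        v=l[:2]-C; a=v@m; b=v@np.array([-m[1],m[0]])
        return np.r_[20*max(0,a+.03),20*min(0,a+.07),20*max(0,abs(b)-.03),.5*(l[2]-.09),10*min(0,l[2]-.09),5*(R[2,2]-np.cos(np.radians(tilt))),10*min(0,P[2]-.16), .01*(J[5])]
    r=least_squares(f,rng.uniform(LO,HI),bounds=(LO,HI),max_nfev=150)
    R,o,l,P=jug(r.x); out.append((r.cost*1e3,tilt,np.degrees(np.arccos(R[2,2])),*r.x,*P,*l,*R[:,0],*R[:,2]))
out=np.array(out); out=out[np.argsort(out[:,0])]; np.set_printoptions(suppress=True,linewidth=180)
for t in(88,93): print(out[out[:,1]==t].round(2)[:12])
E
python3 plan2.py
```

```text
[[ 0.   88.   88.   -0.56  0.76 -1.03 -1.64  1.34 -0.    0.66  0.06  0.24  0.62  0.04  0.09  0.13 -0.08  0.99 -0.71 -0.71  0.03]
 [ 0.   88.   88.   -0.4   0.81 -1.14 -1.9   0.7   0.    0.73  0.01  0.24  0.69  0.    0.09  0.04 -0.02  1.   -0.95 -0.3   0.03]
 [ 0.   88.   88.    0.23  0.77 -0.92 -1.58 -1.22  0.01  0.66 -0.1   0.24  0.63 -0.07  0.09  0.09  0.02  1.   -0.55  0.83  0.03]
 [ 0.   88.   88.    0.28  0.8  -0.58 -1.12 -1.44 -0.12  0.72 -0.07  0.24  0.67 -0.04  0.09  0.36  0.12  0.92 -0.4   0.92  0.03]
 [ 0.01 88.   88.    0.17  0.77 -1.04 -1.77 -0.63 -0.15  0.73  0.    0.25  0.69  0.01  0.1   0.11  0.14  0.98 -0.9   0.44  0.03]
 [ 0.02 88.   88.    0.21  0.83 -1.01 -1.8  -0.6  -0.56  0.75  0.04  0.23  0.69  0.01  0.09  0.24  0.5   0.83 -0.92  0.38  0.03]
 [ 0.02 88.   88.    0.29  0.88 -0.49 -1.11 -1.44 -0.61  0.75 -0.05  0.21  0.67 -0.04  0.09  0.71  0.29  0.64 -0.41  0.91  0.03]
 [ 0.02 88.   88.   -0.53  0.83 -0.91 -1.66  1.1   0.63  0.75 -0.    0.22  0.69  0.02  0.09  0.37 -0.52  0.77 -0.84 -0.54  0.03]
 [ 0.02 88.   88.    0.3   0.85 -0.8  -1.58 -1.03 -0.69  0.75  0.01 
[... 1297 characters left out ...]
 0.59 -0.03  0.1  -0.97 -0.23 -0.06 -0.23  0.97 -0.05]
 [ 0.07 93.   93.    0.38  1.21 -0.22  2.07 -1.42 -1.16  0.51 -0.08  0.16  0.59 -0.03  0.1  -0.97 -0.23 -0.06 -0.23  0.97 -0.05]
 [ 0.07 93.   93.    0.38  1.21 -0.21  2.06 -1.41 -1.17  0.51 -0.08  0.16  0.59 -0.03  0.1  -0.97 -0.23 -0.06 -0.23  0.97 -0.05]
 [ 0.07 93.   93.    0.35  1.21 -0.2   2.06 -1.41 -1.19  0.51 -0.09  0.16  0.59 -0.04  0.1  -0.98 -0.19 -0.06 -0.19  0.98 -0.05]
 [ 0.08 93.   93.    0.36  1.21 -0.19  2.05 -1.4  -1.21  0.51 -0.09  0.16  0.59 -0.03  0.1  -0.98 -0.2  -0.06 -0.2   0.98 -0.05]
 [ 0.08 93.   93.    0.36  1.21 -0.19  2.05 -1.4  -1.21  0.51 -0.09  0.16  0.59 -0.04  0.1  -0.98 -0.2  -0.06 -0.19  0.98 -0.05]]
```

```bash
cat > seq.py <<'E'
import numpy as np
from fk import *
from scipy.optimize import least_squares
def ik(R,o,seed):
    Mt=Ro.from_matrix(R@S); p=o+R@G-.0187*R[:,2]
    def f(J):
        P,Q=fk(FP,J); return np.r_[P[0]-p,.3*(Q.inv()*Mt).as_rotvec()[0]]
    r=least_squares(f,np.clip(seed,LO+1e-3,HI-1e-3),bounds=(LO,HI)); return r.x,np.abs(r.fun).max()
JF=np.array([.28,.87,-.85,-1.83,-1.06,-.35])
Rf,of,lf,_=jug(JF)
ax=np.cross([0,0,1],Rf[:,2]); ax/=np.linalg.norm(ax); t0=np.degrees(np.arccos(Rf[2,2]))
def seq(tilts,lip,seed=JF):
    out=[]
    for t in tilts:
        R=Ro.from_rotvec(ax*np.radians(t-t0)).as_matrix()@Rf
        d=R.T@np.array([0,0,-1.]); d[2]=0; n=np.linalg.norm(d); 
        d=d/n
        o=np.array(lip)-R@(.068*d+[0,0,.12]); seed,e=ik(R,o,seed); out.append((t,e,seed))
    return out
E
python3 - <<'E'
from seq import *
np.set_printoptions(suppress=True,linewidth=180)
for z in (.12,.14):
  for t,e,J in seq([98,95,93,90,86,82,78,74,65,55,45,30,15],[.675,-.02,z]): print(z,t,round(e,4),J.round(2),jug(J)[1].round(2),jug(J)[3].round(2))
E
python3 - <<'E'
from h import *
th=21.6; c=np.array([.525,.3245]); u=np.array([np.cos(np.radians(th)),np.sin(np.radians(th))])
g=c+.088*u; q=toolq(th,0,-1).tolist()
bot.set_gripper(1.0)
bot.move_pose([*g,.21],q)
e=ext("wrist"); im=bot.camera("wrist"); save(cv2.resize(im,(640,480)),"pre")
bot.move_linear([*g,.083],speed=.12,until_force=8) and print("touched")
print(bot.read_position(),bot.read_ft_force(),bot.read_clock())
E
```

```text
0.12 98 0.0181 [ 0.31  0.86 -0.87 -1.9  -1.09 -0.41] [ 0.75 -0.09  0.2 ] [ 0.71 -0.01  0.28]
0.12 95 0.0031 [ 0.29  0.87 -0.87 -1.9  -1.07 -0.4 ] [ 0.76 -0.1   0.2 ] [ 0.71 -0.02  0.28]
0.12 93 0.0 [ 0.29  0.83 -0.88 -1.82 -1.07 -0.35] [ 0.76 -0.1   0.19] [ 0.71 -0.02  0.27]
0.12 90 0.0 [ 0.27  0.76 -0.88 -1.64 -1.06 -0.25] [ 0.76 -0.1   0.19] [ 0.72 -0.03  0.27]
0.12 86 0.0 [ 0.25  0.67 -0.87 -1.4  -1.03 -0.14] [ 0.76 -0.11  0.18] [ 0.72 -0.04  0.27]
0.12 82 0.0 [ 0.23  0.59 -0.84 -1.18 -1.   -0.03] [ 0.77 -0.11  0.17] [ 0.73 -0.04  0.27]
0.12 78 0.0 [ 0.21  0.53 -0.81 -0.97 -0.96  0.05] [ 0.77 -0.11  0.16] [ 0.74 -0.05  0.26]
0.12 74 0.0 [ 0.19  0.48 -0.76 -0.78 -0.91  0.13] [ 0.77 -0.11  0.15] [ 0.75 -0.06  0.26]
0.12 65 0.0 [ 0.13  0.42 -0.65 -0.42 -0.8   0.24] [ 0.77 -0.12  0.13] [ 0.76 -0.07  0.24]
0.12 55 0.0 [ 0.06  0.4  -0.51 -0.1  -0.66  0.32] [ 0.77 -0.12  0.11] [ 0.77 -0.09  0.22]
0.12 45 0.0 [-0.    0.43 -0.35  0.17 -0.52  0.35] [ 0.77 -0.11  0.08] [ 0.79 -0.1   0.2 ]
0.12 30 0.0 [-0.1   0.53 -0.09  0.52 -0.32  0.36] [ 0.76 -0.1   0.05] [ 0.8  -0.11  0.16]
0.12 15 0.0 [-
[... 628 characters left out ...]
.0 [ 0.21  0.49 -0.8  -0.91 -0.96  0.05] [ 0.77 -0.11  0.18] [ 0.74 -0.05  0.28]
0.14 74 0.0 [ 0.19  0.44 -0.75 -0.72 -0.91  0.13] [ 0.77 -0.11  0.17] [ 0.75 -0.06  0.28]
0.14 65 0.0 [ 0.13  0.38 -0.63 -0.36 -0.8   0.24] [ 0.77 -0.12  0.15] [ 0.76 -0.07  0.26]
0.14 55 0.0 [ 0.06  0.37 -0.49 -0.05 -0.66  0.32] [ 0.77 -0.12  0.13] [ 0.77 -0.09  0.24]
0.14 45 0.0 [-0.    0.41 -0.33  0.22 -0.52  0.35] [ 0.77 -0.11  0.1 ] [ 0.79 -0.1   0.22]
0.14 30 0.0 [-0.1   0.52 -0.07  0.56 -0.32  0.36] [ 0.76 -0.1   0.07] [ 0.8  -0.11  0.18]
0.14 15 0.0 [-0.17  0.68  0.23  0.9  -0.15  0.34] [ 0.74 -0.09  0.04] [ 0.8  -0.12  0.14]
[0.60751729 0.35723268 0.08408563] [ 0.40914723 -1.22963206  0.84278224] 7.7333
```

View pics/pre.png

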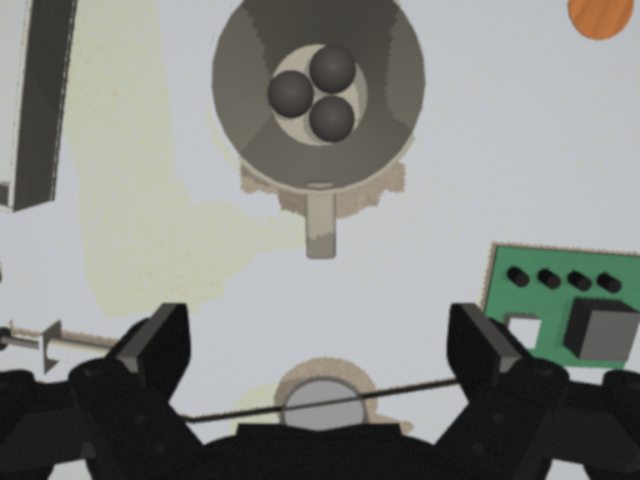

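The handle lies centred between the fingers (column 320, with fingers at 189 and 448) and the balls are in the jug, so I'll grip and lift.

```bash
python3 - <<'E'
from h import *
bot.set_gripper(0.0,grasp_force=110)
print(bot.read_gripper_width(),bot.read_finger_force())
p=bot.read_position()
bot.move_linear([p[0],p[1],.12],speed=.06)
print(bot.read_gripper_width(),bot.read_ft_force())
bot.move_linear([p[0],p[1],.33],speed=.15)
print(bot.read_gripper_width(),bot.read_finger_force(),bot.read_ft_force(),bot.read_moment(),bot.read_joint_positions(),bot.read_clock())
a=bot.camera("scene")[80:260,200:460]; b=bot.camera("side")[100:384,130:400]
save(np.hstack([cv2.resize(a,(410,284)),cv2.resize(b,(270,284))]),"lift")
E
python3 - <<'E'
from seq import *
np.set_printoptions(suppress=True,linewidth=180)
for z in (.25,.3):
  for t,e,J in seq([74,60,45,30,15],[.66,-.02,z]): print(z,t,round(e,4),J.round(2),jug(J)[1].round(2),jug(J)[3].round(2))
E
```

```text
0.0022092943716290024 0.0
0.003264741189144504 [ 0.21143115  0.22566636 -0.84423345]
0.0013127552873447262 0.0 [ 0.04949457 -0.33994194  0.4293765 ] [0.05146656 0.0138811  0.01325187] [4.26931855e-01 6.27956825e-01 6.24485466e-01 1.56871236e+00
 1.19841612e-05 4.99068901e-02] 10.8167
0.25 74 0.0 [ 0.19  0.23 -0.68 -0.43 -0.92  0.13] [ 0.76 -0.11  0.28] [ 0.73 -0.06  0.39]
0.25 60 0.0 [ 0.1   0.22 -0.45  0.07 -0.73  0.29] [ 0.76 -0.12  0.25] [ 0.75 -0.08  0.36]
0.25 45 0.0 [-0.01  0.29 -0.2   0.46 -0.52  0.35] [ 0.75 -0.11  0.21] [ 0.77 -0.1   0.33]
0.25 30 0.0 [-0.1   0.43  0.07  0.79 -0.32  0.36] [ 0.74 -0.1   0.18] [ 0.78 -0.11  0.29]
0.25 15 0.0 [-0.17  0.61  0.37  1.12 -0.15  0.34] [ 0.73 -0.09  0.15] [ 0.79 -0.12  0.25]
0.3 74 0.0 [ 0.19  0.16 -0.61 -0.3  -0.92  0.13] [ 0.76 -0.11  0.33] [ 0.73 -0.06  0.44]
0.3 60 0.0 [ 0.1   0.17 -0.37  0.19 -0.73  0.29] [ 0.76 -0.12  0.3 ] [ 0.75 -0.08  0.41]
0.3 45 0.0 [-0.01  0.27 -0.11  0.58 -0.52  0.35] [ 0.75 -0.11  0.26] [ 0.77 -0.1   0.38]
0.3 30 0.0 [-0.1   0.41  0.17  0.91 -0.32  0.36] [ 0.74 -0.1   0.23] [ 0.78 -0.11  0.34]
0.3 15 0.0 [-0.17  0.61  0.49  1.24 -0.15  0.34] [ 0.73 -0.09  0.2 ] [ 0.79 -0.12  0.3 ]
```

View pics/lift.png

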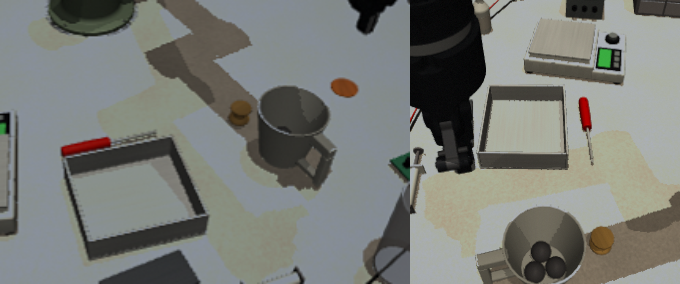

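The lift failed: the gripper closed fully and the jug still stands on the bench. I'll check the robot's reported position and my geometry against the pictures.

```bash
python3 - <<'E'
from h import *
P=np.array(bot.read_position()); print(P)
for n in("scene","side"):
    e=ext(n); print(n,proj(e,P).round(1),proj(e,[.607,.357,.114]).round(1), [ (np.round(d["bbox"],1).tolist(),round(d["confidence"],2)) for d in bot.search_frame(n,"jug")[:1]])
# pre picture: wrist pose then
from cell import bot
T=np.eye(4); q=toolq(21.6,0,-1); T[:3,:3]=Ro.from_quat(np.roll(q,-1)).as_matrix(); T[:3,3]=[.6068,.3569,.21]
K,k,c=cal("wrist"); E=np.linalg.inv(T@np.array(c["hand_eye"])); e=(K,k,E)
f=lambda u,v,z:px2z(e,u*.8,v*.8,z)[:2].round(4)
print("bar start/end",f(320,190,.114),f(320,250,.114),f(320,258,.114),f(319,190,.114)-f(319,250,.114)); print("rim c",f(319,82,.12),"l r",f(212,82,.12),f(425,82,.12))
print("TCP px",proj(e,[.6068,.3569,.21])/.8, proj(e,[.6068,.3569,.114])/.8,"end pt",proj(e,[.525+.112*np.cos(.377),.3245+.112*np.sin(.377),.114])/.8)
E
```

```text
[0.60646395 0.35672205 0.32910353]
scene [426.3 110.6] [405.5 169.2] [([361.4, 132.5, 46.8, 65.0], 0.93)]
side [190.5 285.2] [210.5 355.9] [([196.5, 302.2, 108.9, 81.8], 0.75)]
bar start/end [0.5844 0.3489] [0.6214 0.3636] [0.6266 0.3657] [-0.0371 -0.0147]
rim c [0.5239 0.3243] l r [0.5469 0.2651] [0.5004 0.3826]
TCP px [318.74036731 276.8649204 ] [318.67213958 226.29405508] end pt [318.64915117 261.39375116]
```

```bash
python3 - <<'E'
from h import *
print(bot.read_gripper_width(),bot.read_position())
P=np.array(bot.read_position()); out=[]
for n,(u0,v0,w) in {"side":(110,180,150),"scene":(350,40,150)}.items():
    im=bot.camera(n).copy(); p=proj(ext(n),P); c=cv2.resize(im[v0:v0+w,u0:u0+w],(390,390),interpolation=cv2.INTER_CUBIC)
    k=390/w; cv2.drawMarker(c,tuple(int(x) for x in ((p-[u0,v0])*k)),(255,0,0),0,12,1)
    g=proj(ext(n),P+[0,0,.0187]); cv2.drawMarker(c,tuple(int(x) for x in ((g-[u0,v0])*k)),(0,255,0),0,12,1)
    out.append(cv2.convertScaleAbs(c,alpha=2.0))
save(np.hstack(out),"tip"); 
E
```

```text
0.0004793287560800455 [0.60657873 0.35680271 0.3294007 ]
```

View pics/tip.png

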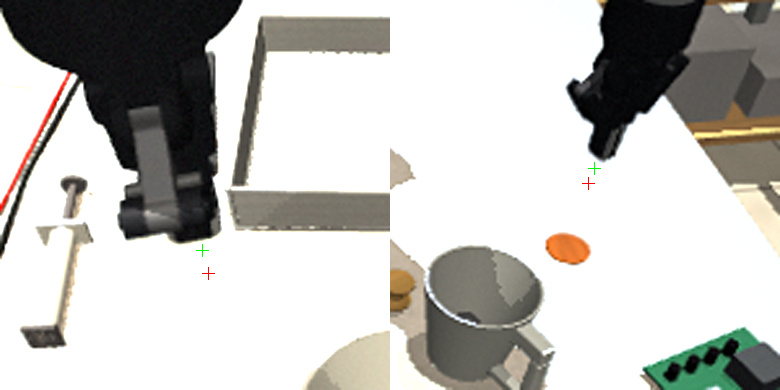

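The picture shows the shut fingertips about 30 mm above the reported TCP, measured along the tool axis (green is the supposed grasp point, red the TCP). That explains the miss at the bar's top. I'll touch the bare bench to get the exact offset.

```bash
python3 - <<'E'
from h import *
q=toolq(0,0,-1).tolist()
bot.move_pose([.40,.06,.12],q)
try: r=bot.move_linear([.40,.06,-.04],speed=.04,until_force=4)
except bot.PlanningError as x: print("plan",x); r=bot.move_linear([.40,.06,.0],speed=.04,until_force=4)
print(r,bot.read_position(),bot.read_ft_force(),bot.read_gripper_width())
bot.move_linear([.40,.06,.12],speed=.2)
print(bot.read_clock())
E
```

```text
True [ 0.40008195  0.05998793 -0.03635419] [-1.33833581 -0.21691478  6.26437986] -0.00039672698754407096
17.125
```

The bench touch gives a real tool about 35.5 mm shorter than reported along its axis. The wrist-camera measurements still agree, so this is an error in the TCP and not in the arm. I'll correct for it, grasp again, and recompute the pour.

```bash
sed -i 's/\.0187/.0542/g' fk.py seq.py; sed -i 's/bot\.grip_depth/.0542/g' h.py
python3 - <<'E'
from h import *
th=21.6; c=np.array([.5245,.3244]); u=np.array([np.cos(np.radians(th)),np.sin(np.radians(th))])
g=c+.088*u; q=toolq(th,0,-1).tolist()
bot.set_gripper(1.0)
bot.move_pose([*g,.15],q)
print(bot.move_linear([*g,.046],speed=.1,until_force=10))
bot.set_gripper(0.0,grasp_force=110)
print(bot.read_position(),bot.read_gripper_width(),bot.read_finger_force())
bot.move_linear([*g,.085],speed=.05)
print(bot.read_gripper_width(),bot.read_ft_force(),bot.read_finger_force())
if bot.read_gripper_width()>.08:
    bot.move_linear([*g,.30],speed=.15)
    print(bot.read_gripper_width(),bot.read_ft_force(),bot.read_moment(),bot.read_joint_positions(),bot.read_clock())
    a=bot.camera("scene")[60:240,200:460]; b=bot.camera("side")[100:384,130:400]
    save(np.hstack([cv2.resize(a,(410,284)),cv2.resize(b,(270,284))]),"lift2")
E
sed -i 's/P\[2\]-.16/P[2]-.14/' plan2.py; python3 plan2.py
```

```text
False
[0.60659882 0.35694117 0.046418  ] 0.21556602696437221 107.43955923069734
0.2139299134932198 [-0.24200425  0.16374964 -4.00391624] 107.51184057269711
0.21730456872210688 [ 0.09671553 -0.62692711 -3.06278321] [ 0.13377476 -0.2574763  -0.02143201] [ 4.27052199e-01  6.16600059e-01  5.29351577e-01  1.48521887e+00
 -3.50964273e-05  5.01006939e-02] 23.5917
[[ 0.   88.   88.   -0.27  0.81 -1.11 -1.88  0.38  0.    0.76 -0.01  0.24  0.69 -0.01  0.09  0.04 -0.01  1.   -0.99 -0.11  0.03]
 [ 0.   88.   88.   -0.42  0.78 -0.92 -1.63  1.08  0.    0.75  0.07  0.24  0.69  0.03  0.09  0.07 -0.03  1.   -0.79 -0.61  0.03]
 [ 0.   88.   88.    0.27  0.75 -0.78 -1.26 -1.44  0.07  0.64 -0.1   0.24  0.6  -0.03  0.09  0.2   0.05  0.98 -0.39  0.92  0.03]
 [ 0.   88.   88.    0.22  0.81 -0.55 -1.1  -1.44 -0.11  0.72 -0.11  0.24  0.67 -0.05  0.09  0.36  0.1   0.93 -0.34  0.94  0.03]
 [ 0.   88.   88.    0.15  0.78 -0.93 -1.67 -0.8   0.1   0.75 -0.06  0.25  0.69 -0.01  0.09 -0.01 -0.07  1.   -0.79  0.61  0.03]
 [ 0.   88.   88.   -0.45  0.8  -0.74 -1.39  1.34  0.26  0.76  0.08  0.24  0.68  0.04  0.09  0.3
[... 1656 characters left out ...]
 0.68 -0.02  0.1   0.12  0.2   0.97 -0.73  0.68 -0.05]
 [ 0.02 93.   92.99 -0.48  0.92 -0.8  -1.87  1.22  0.63  0.76  0.05  0.24  0.68  0.03  0.1   0.29 -0.38  0.88 -0.73 -0.68 -0.05]
 [ 0.03 93.   93.   -0.49  0.96 -0.79 -1.88  1.16  0.83  0.77  0.03  0.23  0.69  0.03  0.09  0.38 -0.53  0.76 -0.78 -0.63 -0.05]
 [ 0.05 93.   93.   -0.49  0.98 -0.75 -1.87  1.19  0.95  0.78  0.02  0.22  0.69  0.03  0.09  0.44 -0.58  0.68 -0.76 -0.64 -0.05]
 [ 0.05 93.   93.    0.31  1.25 -0.16  2.07 -1.41 -0.94  0.52 -0.11  0.14  0.59 -0.03  0.09 -0.94 -0.17 -0.29 -0.16  0.99 -0.05]
 [ 0.05 93.   93.    0.31  1.25 -0.16  2.07 -1.41 -0.94  0.52 -0.11  0.14  0.59 -0.03  0.09 -0.94 -0.17 -0.29 -0.16  0.99 -0.05]]
```

View pics/lift2.png

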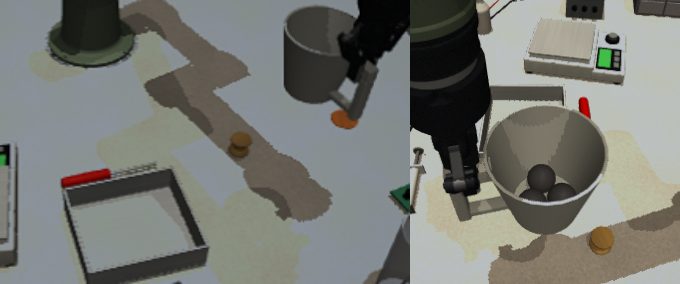

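The jug is now held by its handle at the right, balls inside, well off the bench. Next I carry it over the tray and tip it slowly with the lip inside the tray.

```bash
sed -i 's/^JF=.*/JF=np.array([.2,.9,-.87,-1.87,-.99,0.])/' seq.py
python3 - <<'E'
from seq import *
from h import bot,save,cv2
np.set_printoptions(suppress=True,linewidth=180)
lip=np.array([.675,-.025,.125])
low=seq([95,93,91,89,87,85,83,81,79,77,74],lip)[::-1]
up=seq([60,45,30],lip+[0,0,.11],low[0][2])[::-1]
for t,e,J in up+low: print(t,round(e,4),J.round(2),jug(J)[1].round(2))
if max(e for t,e,J in up+low[:-1])<.002:
    for t,e,J in up[:1]+up[2:]+low[:-1]:
        bot.goto_joints(J.tolist())
    bot.wait(.3)
    print(bot.read_clock(),bot.read_ft_force(),bot.read_gripper_width())
    a=bot.camera("scene")[60:240,200:460]; b=bot.camera("side")[100:384,130:400]
    save(np.hstack([cv2.resize(a,(410,284)),cv2.resize(b,(270,284))]),"pour")
    for n in("scene","side"):
        for k in ("ball1_center",): print(n,[(np.round(d["bbox"],1).tolist(),round(d["confidence"],2)) for d in bot.search_frame(n,k)[:4]])
E
```

```text
30 0.0 [-0.16  0.46  0.01  0.68 -0.3   0.65] [ 0.76 -0.11  0.17]
45 0.0 [-0.08  0.33 -0.25  0.34 -0.48  0.63] [ 0.77 -0.12  0.2 ]
60 0.0 [ 0.01  0.26 -0.49 -0.06 -0.67  0.56] [ 0.77 -0.12  0.23]
74 0.0 [ 0.09  0.48 -0.79 -0.85 -0.84  0.41] [ 0.77 -0.12  0.16]
77 0.0 [ 0.11  0.52 -0.83 -0.99 -0.87  0.36] [ 0.77 -0.12  0.16]
79 0.0 [ 0.12  0.54 -0.85 -1.08 -0.89  0.33] [ 0.77 -0.12  0.17]
81 0.0 [ 0.13  0.57 -0.86 -1.18 -0.91  0.29] [ 0.77 -0.12  0.17]
83 0.0 [ 0.14  0.6  -0.88 -1.28 -0.92  0.25] [ 0.76 -0.12  0.18]
85 0.0 [ 0.15  0.64 -0.89 -1.38 -0.94  0.2 ] [ 0.76 -0.11  0.18]
87 0.0 [ 0.16  0.68 -0.9  -1.49 -0.95  0.16] [ 0.76 -0.11  0.19]
89 0.0 [ 0.17  0.72 -0.91 -1.6  -0.96  0.11] [ 0.76 -0.11  0.19]
91 0.0 [ 0.18  0.76 -0.91 -1.7  -0.97  0.06] [ 0.76 -0.11  0.2 ]
93 0.0 [ 0.19  0.8  -0.91 -1.81 -0.98  0.01] [ 0.76 -0.11  0.2 ]
95 0.0015 [ 0.2   0.84 -0.91 -1.9  -0.99 -0.04] [ 0.75 -0.11  0.2 ]
29.6583 [-0.55323989 -0.2509135  -1.44809067] 0.21150440155320402
scene []
side [([234.8, 242.9, 12.6, 7.4], 0.48)]
```

View pics/pour.png

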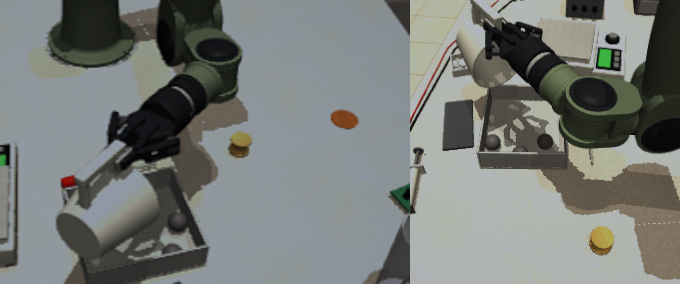

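All three balls are in the tray: side crop (492,143), (519,147) and (545,141). The wrist force now matches the empty jug's weight. I'll bring the jug upright and hold it over the pan.

```bash
python3 - <<'E'
from seq import *
from h import bot,save,cv2,toolq
lip=np.array([.675,-.025,.125])
low=seq([93,86,74],lip)
up=seq([60,30],lip+[0,0,.12],low[-1][2])
for t,e,J in low[2:]+up: bot.goto_joints(J.tolist())
q=toolq(0,0,-1).tolist()
bot.move_pose([.6415,-.3076,.27],q)
bot.move_linear([.6415,-.3076,.17],speed=.12)
print(bot.read_clock(),bot.read_ft_force(),bot.read_moment(),bot.read_gripper_width(),bot.read_position())
a=bot.camera("scene")[70:260,100:360]; b=bot.camera("side")[60:280,180:400]
save(np.hstack([cv2.resize(a,(460,336)),cv2.resize(b,(336,336))]),"hover")
E
```

```text
34.4 [-0.29624139 -0.46100585 -2.10917444] [ 0.00947493 -0.09344325 -0.00709055] 0.21228834083239864 [ 0.64214917 -0.30777186  0.17105071]
```

View pics/hover.png

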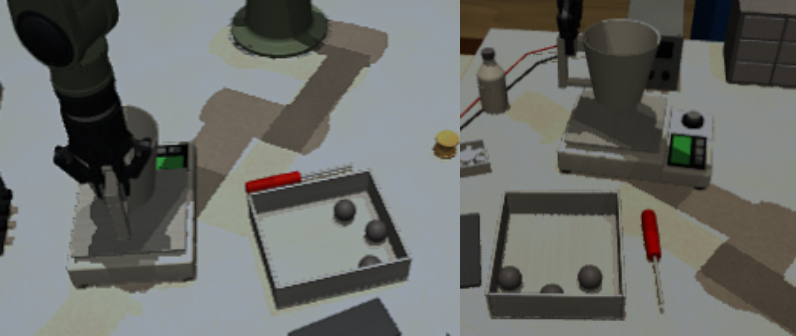

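The jug hangs upright over the pan, and three balls are visible in the tray in the scene crop at (345,210), (376,231) and (370,262). Now I lower it gently and release.

```bash
python3 - <<'E'
from h import *
x,y=.6415,-.3076
print(bot.move_linear([x,y,.130],speed=.08,until_force=4))
print(bot.move_linear([x,y,.1165],speed=.02,until_force=2.0),bot.read_position(),bot.read_ft_force())
bot.set_gripper(.6)
bot.wait(.3)
bot.move_linear([x,y,.30],speed=.12)
print(bot.read_clock(),bot.read_ft_force())
# rim from the wrist camera, moved back so that the jug is in view
bot.move_pose([.56,-.3076,.36],toolq(0,0,-1).tolist()); e=ext("wrist"); im=bot.camera("wrist"); save(im,"after")
d=bot.search_frame("wrist","jug")[:1]; print(d)
for n in("side","scene"):
    bot.camera(n); print(n,[(np.round(b["bbox"],1).tolist(),round(b["confidence"],2)) for b in bot.search_frame(n,"jug")[:2]])
    E_=ext(n); A=np.linspace(0,6.28,40)
    pts=np.array([proj(E_,[.5535+r*np.cos(a),-.3076+r*np.sin(a),z]) for a in A for r,z in((.068,.194),(.045,.074))]+[proj(E_,[.6655,-.3076,.188])]); print("expected",pts.min(0).round(1),np.ptp(pts,axis=0).round(1))
pts=np.array([proj(e,[.5535+r*np.cos(a),-.3076+r*np.sin(a),z]) for a in A for r,z in((.068,.194),(.045,.074))]+[proj(e,[.6655,-.3076,.188])]); print("expected wrist",pts.min(0).round(1),np.ptp(pts,axis=0).round(1))
E
```

```text
False
True [ 0.64179415 -0.30765721  0.12034003] [-0.19737999 -0.87059646  3.6739402 ]
38.0417 [ 0.58259036 -0.51612273  0.80418772]
[{'bbox': [187.5, 91.2, 134.3, 166.8], 'confidence': 0.67}]
side [([244.8, 88.0, 64.2, 59.2], 0.75)]
expected [244.6  88.3] [65.4 57.3]
scene [([141.6, 140.8, 50.5, 75.7], 0.86), ([138.0, 151.3, 79.1, 82.0], 0.53)]
expected [141.2 141.4] [51.  58.6]
expected wrist [187.8  88.9] [134.7 168.5]
```

The jug stands where intended: the detected boxes match the projected jug in all three cameras, except the scene box's height, 76 px against 59. My expected points leave out the handle's lower part, which would explain that. Now I press the key.

```bash
python3 - <<'E'
from h import *
x,y=.403,-.3545; q=toolq(0,0,-1).tolist()
bot.move_linear([.42,y,.36],speed=.2)
bot.set_gripper(0.0,grasp_force=40)
bot.move_pose([x,y,.12],q)
print(bot.move_linear([x,y,.05],speed=.1,until_force=5),bot.read_position())
t=bot.move_linear([x,y,.0],speed=.015,until_force=9); print(t,bot.read_position(),bot.read_ft_force())
bot.wait(.25); print(bot.read_position(),bot.read_ft_force())
bot.move_linear([x,y,.12],speed=.1); print(bot.read_clock())
E
```

```text
False [ 0.40347105 -0.35500102  0.05063076]
True [ 0.40300395 -0.35453886  0.02162833] [-0.1884738   1.51104091  6.10496191]
[ 0.40301019 -0.35452578  0.02159726] [-0.2702788   0.65193299  7.34352238]
45.3583
```

```bash
python3 - <<'E'
from h import *
x,y=.403,-.3545
for z in (.034,.030,.028,.026,.024,.022,.0205):
    bot.move_linear([x,y,z],speed=.05,until_force=14); bot.wait(.1); print(round(bot.read_position()[2],4),np.round(bot.read_ft_force()[2],2))
bot.wait(.2)
bot.move_linear([x,y,.14],speed=.12); bot.move_linear([.40,-.25,.33],speed=.25); bot.wait(.3)
for n in("side",):
    bot.camera(n); print([(np.round(b["bbox"],1).tolist(),round(b["confidence"],2)) for t in("jug","zero_key","screwdriver","ball1_center") for b in bot.search_frame(n,t)[:3]])
print(bot.read_clock())
E
```

```text
0.0342 1.07
0.0299 -0.47
0.028 0.73
0.0262 1.88
0.0242 2.48
0.0221 3.31
0.0215 11.05
[([245.1, 87.5, 63.8, 59.0], 0.95), ([327.9, 134.1, 10.6, 5.4], 0.43), ([245.6, 88.7, 64.5, 59.0], 0.62), ([233.6, 244.1, 15.6, 6.3], 0.53)]
52.3417
```

The force rose steadily over about 6 mm of travel and then hit a hard stop, so the key was fully pressed. The jug hasn't moved.

```bash
python3 -c "
from cell import bot
print(bot.close_job())"
```

```text
the job is handed in; nothing more can be done
None
```

The job is handed in at about 52 s of the 67 s: all three balls are in the tray, the empty jug is standing released on the middle of the pan, and the zero key was pressed to its stop (twice) and released; the hand-in returned no verdict.

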